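# Open the wide cutlery case

### The job

Two grey cutlery cases stand on the stockroom table, each shut by a steel latch lever. On the wider case, swing the latch lever sideways until it is well clear of the lid (about a right angle), then lift the lid by its handle and leave it standing at least 60 degrees open. Leave the narrower case shut.

Things in the scene. Friction and masses are not known exactly. Their poses are not given: they have to be found in the camera images.
- case: Wider of two like grey plastic cutlery cases, fixed: 150 deep (x), 280 wide (y), 78.5 mm high shut; the other is 160 wide. Either may be on the left. Origin: centre of underside; x from the latch side (front, robot side) to the lid hinge, y to the left, z up; yaw within 0.25 rad. Lever pivot (upright axis) at x -100, y +65 on a 36 mm square bracket, top at 78. Hinge axis along y at x 75, z 70.5
- case_latch (a joint): Wide case's steel latch lever: flat bar 14 wide, 6 thick, underside 80 mm above table, reaching 47 mm from its pivot. 0: bar along case +x, over the lid, blocking it; grows as it swings left (counter-clockwise from above). Clear of the lid beyond 1.17; right angle 1.57; stops -0.15 and 1.75. Starts -0.1 to 0.35. Takes about 1.3 N at the peg, stays where left
- case_peg (a point): Mid-height, on the axis, of the upright round steel peg on the lever by which it is pushed or pinched: 12 mm diameter, from 86 to 122 mm above the table (point at 104), 40 mm from the pivot: in the case frame x = -100 + 40 cos q, y = 65 + 40 sin q, q the latch value
- case_lid (a joint): Wide case's lid, plate 8 mm thick covering the case, top 78.5 mm high when shut, 0.2 to 0.3 kg. Opening angle: 0 shut, grows as the front edge rises, stop at 1.75. Stiff hinge: takes about 3 to 4 N at the handle, stays where left
- case_handle (a point): Middle of the lid's handle: round steel bar 10 mm diameter, 90 long along case y, on two end legs, axis 36 mm above the lid's top, 15 behind its front edge. In the case frame at lid angle q: x = 75 - 135 cos q + 44 sin q, y = -45, z = 70.5 + 135 sin q + 44 cos q mm (114.5 when shut)
- small_lid (a joint): Lid of the narrower case (150 x 160 mm, same height, look and kind of latch), opening angle, 0 shut. It starts latched shut and is to be left alone

How it is judged:
On the way, in this order (a step that is already met when the one before it is completed fails the run):
1. the wide case's latch lever is swung clear while its lid is still shut (value of joint case_latch above 1.2 rad and value of joint case_lid below 0.1 rad), for 0.2 s.
2. the wide case's lid is raised (value of joint case_lid above 0.9 rad), for 0.2 s.
At the end, for the whole second after the job is handed in: The wide case's latch lever is clear of the lid (beyond 1.2 rad), its lid stands open beyond 0.9 rad and at rest, and the narrower case's lid is still shut (below 0.1 rad) (value of joint case_latch above 1.2 rad and value of joint case_lid above 0.9 rad and value of joint small_lid below 0.1 rad and velocity of joint case_lid between -0.1 and 0.1 rad/s); the robot touches nothing.
It fails at once if the narrower case is opened (value of joint small_lid above 0.1 rad).
It also fails if it takes over 54 s, if anything falls off the work surface, if the arm or the gripper's body presses on something with over 40 N, if the wrist force passes 120 N, or if a joint passes its speed limit or range.

### The arm

A 6-joint arm with a two-finger parallel gripper is mounted at the origin on the work surface. World frame = base frame: x ahead of the robot, y to its left, z up, the work surface at z = 0. Lengths are in m, angles in rad, forces in N, time in s.
With the tool pointing down it reaches from about 0.4 to 0.925 m from the base axis. Payload 3.4 kg.
Tool frame: the origin (TCP) lies at the very end of the fingers, on their centre line; the grasp point (between the pads) lies arm.pinch_z behind it (arm.pinch_z is the distance from the TCP to the grasp point, in m); z points along the fingers, y is the direction in which the jaws open and shut (so a half turn about z gives the same grasp; the last joint's range is limited). The gripper opens to 85 mm and grips with 20 to 120 N. Pads are 22 mm wide; open, the fingers measure 114 mm over their backs; the gripper's body (76 mm by 85 mm) begins 54 mm behind the grasp point. The pads swing forward as they close: fully open they stand 13 mm farther back than shut.
Start: joints at [1.083, 0.307, 1.506, -0, 1.328, -0.073], TCP at [0.231, 0.526, 0.231] pointing down, gripper open.
Joint ranges: [-3.12, 3.12], [-1.05, 2.28], [0.14, 2.33], [-1.42, 4.57], [0.1, 2.73], [-2.68, 2.68]. Speed limits (rad/s): [2.57, 2.57, 3.14, 3.14, 3.14, 3.14].

### API

Orientations are given as a unit quaternion [x, y, z, w].
In Python, from cell import arm gives the robot as it stands.
- The arm moves only by the tool step_arm, never from a script. Its argument "targets" is a list that holds one entry, the list of rows, each a list of 5 numbers: the closure, from 0 (fully open) to 1 (shut), then the shift along the tool's x, y, z in cm, then the turn about the tool's z in rad. A call has 1 to 20 rows; each row is the pose to reach, as a shift and turn from the pose measured when the call began, along the tool's axes at that moment; what a row does not reach only later rows make up. A row lasts 1/10 s, in which the tool goes at most 50 mm and 8.59 degrees, less where a joint would pass 70% of its speed; a pose out of reach is approached as far as the arm can. A call with a gripper value outside its range is refused whole. The fingers move at their own pace and stop on an object; "grip_force" is the grip in N (left out, the last holds). Time passes only in rows, so rows that repeat a pose let the fingers close. It gives the time, the measured TCP pose, the force and the opening at its end, in the units of the state.
- arm.sense(): the state, without advancing time (a new reading comes with each control period).
- arm.snapshot(name): name is "scene" or "side" or "wrist"; returns the picture (400x640x3 uint8, blue, green, red); there is no depth.
- arm.camera_params(name): a dict with "intrinsics" (3x3 intrinsics, pixels), "rvec" (rotation vector, rad) and "tvec" (3), from world to camera coordinates, as OpenCV has them. Camera axes: x right, y down, z forward; pixel columns grow to the right and rows downward; lengths in m; the calibration is good to about 2 mm. A picture is of the moment at which its call begins: read the wrist's pose just before it. camera_params takes no time and is no camera call; for the wrist camera it gives the pose at the moment of the call.
- arm.hand_in(): hands the job in, once; it reports no verdict.
Trained networks look in the newest picture that a camera, given by its name, has taken for a name from the list of things; names that differ only in an ending like _2 or _b are one class to them, and where a whole thing is asked for, a point or a joint stands for the part that bears it (a point fixed in the world has none). Each returns a list of dicts, best first, with "confidence" (0 to 1); they miss things now and then, are a little off and sometimes report something else, mostly with a low value. They report only what shows in the picture. A call takes as long as a camera call.
- arm.spot_in(target, camera): "position" ([x, y, z] in m, in world coordinates, good to about 4 mm: the middle of the surface that is visible of it).
- arm.cut_out(target, camera): "pixels" (400x640 bool, what is visible of it).
- arm.landmark_of(target, camera): "position" ([x, y, z] in m, in world coordinates, good to about 4 mm: a listed point, or the origin of a listed thing).
The state is a dict: "time": time; "joint_positions": joint angles; "qvel": joint speeds; "effort": joint torques, N m; "tcp_pos": TCP position; "ee_rot": TCP orientation; "wrist_force": force on the tool from outside, world axes, zero at the start; "wrist_torque": the same for the moment, N m; "width": finger opening in m.
Only numpy, scipy, OpenCV 4.12 (cv2) and the standard library are available. Lean on these libraries where they do the work, as an engineer would, in place of code of your own. Each camera call takes 0.05 s, during which the arm holds its last target. There are 200 camera calls.

## Working session

There is one attempt and no reset: what is moved stays moved. The work goes in short steps, Python scripts to look and compute and a tool call to move; the robot and the scene stay as the last step left them, time stands still between calls to the robot, and variables do not carry over. Pictures are saved under pics/ and viewed, about 8 in all and at most 12, crops included, and the job is handed in when it is done.

Besides the shell and the picture viewer there is one more tool, called as name(argument=value, ...), one argument or row to a line, values as JSON. step_arm: Moves the arm, as the interface text tells. Its arguments: {"type":"object","properties":{"targets":{"type":"array","items":{"type":"array","items":{"type":"array","items":{"type":"number"}}}},"grip_force":{"type":"number"}},"required":["targets"]}

```bash
mkdir -p pics; ls; python3 - <<'E'
from cell import arm
import cv2,numpy as np
print(arm.sense()); print(arm.pinch_z)
ims=[]
for c in("scene","side"):
    im=arm.snapshot(c); ims.append(im)
    for t in("case","case_peg","case_handle"):
        for d in arm.landmark_of(t,c)[:3]: print(c,t,np.round(d["position"],4),round(d["confidence"],2))
cv2.imwrite("pics/a.png",ims[0]); cv2.imwrite("pics/b.png",ims[1])
E
```

```text
pics
{'time': 0.0, 'joint_positions': array([ 1.08350609e+00,  3.07550769e-01,  1.50767835e+00, -1.17866388e-05,
        1.32840598e+00, -7.35168105e-02]), 'qvel': array([-0.00024569,  0.00055087, -0.00131144,  0.00145858, -0.00152018,
       -0.00013601]), 'effort': array([-5.44767936e-04, -4.57552707e+01, -2.51903450e+01,  4.59247565e-05,
        1.32104164e-02,  1.83647222e-05]), 'tcp_pos': array([0.230893  , 0.52583608, 0.23039191]), 'ee_rot': array([ 2.05412507e-01,  9.78674951e-01, -9.82918114e-04, -2.77119776e-04]), 'wrist_force': array([-0.13557073, -0.04231562, -0.38498458]), 'wrist_torque': array([ 0.00478994, -0.02118507,  0.01865285]), 'width': 0.08531551190845828}
0.0187
scene case [ 5.969e-01 -2.067e-01  5.000e-04] 0.63
scene case_peg [ 0.5239 -0.1504  0.1044] 0.96
scene case_handle [ 0.55   -0.2675  0.1135] 0.76
side case [ 0.5956 -0.207   0.0014] 0.84
side case_peg [ 0.5217 -0.1469  0.1049] 0.51
side case_handle [ 0.5478 -0.2679  0.1145] 0.77
```

View pics/a.png

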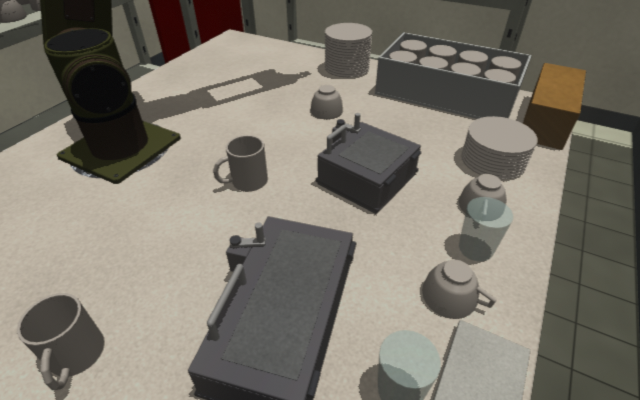

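View pics/b.png

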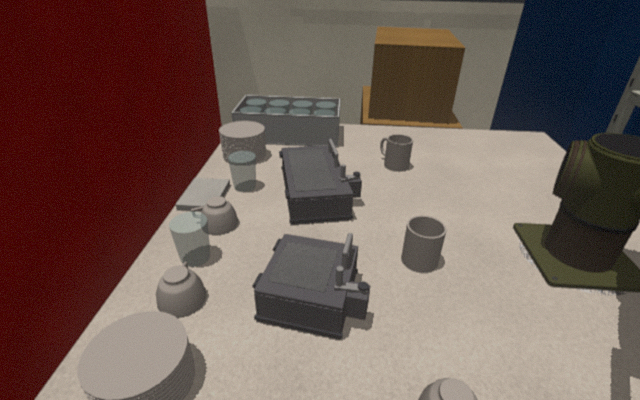

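The wide case is the one on the right of the table (scene image: peg about (259,233), handle bar about (227,297)). I'll refine its yaw with a top-down rectification at lid height.

```bash
cat > h.py <<'E'
import numpy as np,cv2
from scipy.spatial.transform import Rotation as R
def rectify(im,P,z,x0,x1,y0,y1,s=2000):
    # s px per m; picture: up = +x world, left = +y world
    W,H=int((y1-y0)*s),int((x1-x0)*s)
    w=np.array([[x0,y0,z],[x0,y1,z],[x1,y1,z],[x1,y0,z]],float)
    px,_=cv2.projectPoints(w,np.array(P["rvec"],float),np.array(P["tvec"],float),np.array(P["intrinsics"],float),None)
    d=np.float32([[W,H],[0,H],[0,0],[W,0]])
    return cv2.warpPerspective(im,cv2.getPerspectiveTransform(np.float32(px[:,0]),d),(W,H))
E
python3 - <<'E'
from cell import arm
from h import *
L=[]
for c in("scene","side")*2:
    im=arm.snapshot(c)
    L.append([ (lambda r: r[0]["position"] if r else [np.nan]*3)(arm.landmark_of(t,c)) for t in("case","case_peg","case_handle")])
    if c=="scene": S=im
L=np.array(L); print(np.round(L,4)); print(np.round(np.nanmean(L,0),4))
b=(.45,.75,-.40,-.02)
a=rectify(S,arm.camera_params("scene"),.0785,*b)
e=rectify(im,arm.camera_params("side"),.0785,*b)
cv2.imwrite("pics/c.png",cv2.convertScaleAbs(a,alpha=2)); cv2.imwrite("pics/d.png",cv2.convertScaleAbs(e,alpha=2))
E
```

```text
[[[ 6.014e-01 -2.071e-01 -6.400e-03]
  [ 5.201e-01 -1.495e-01  1.039e-01]
  [ 5.539e-01 -2.667e-01  1.137e-01]]

 [[ 5.965e-01 -2.063e-01 -3.000e-04]
  [ 5.154e-01 -1.493e-01  1.002e-01]
  [       nan        nan        nan]]

 [[ 5.962e-01 -2.075e-01 -2.500e-03]
  [ 5.208e-01 -1.484e-01  1.055e-01]
  [ 5.528e-01 -2.658e-01  1.111e-01]]

 [[ 5.954e-01 -2.051e-01  3.900e-03]
  [ 5.190e-01 -1.495e-01  1.037e-01]
  [ 5.474e-01 -2.657e-01  1.150e-01]]]
[[ 0.5974 -0.2065 -0.0013]
 [ 0.5188 -0.1492  0.1033]
 [ 0.5514 -0.2661  0.1133]]
```

View pics/c.png

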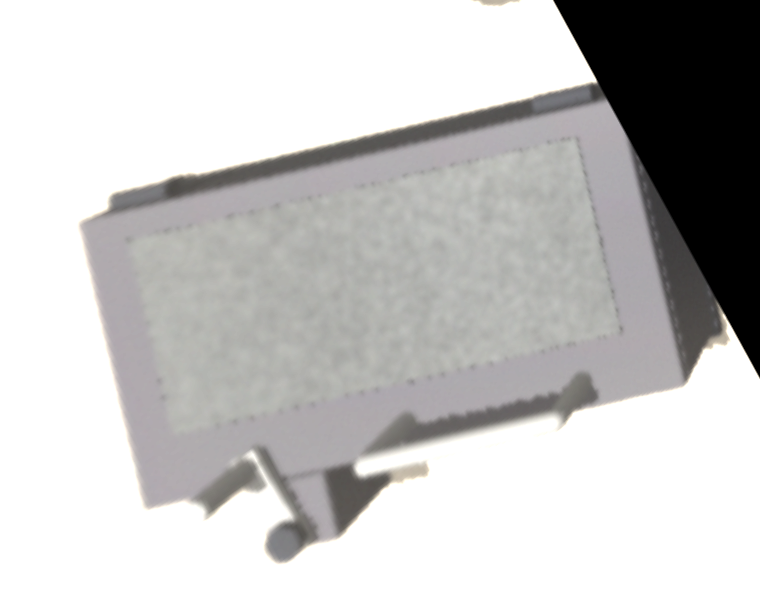

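step_arm(
  targets=[
    [[0.65,-33,-21,0,1.0],[0.65,-33,-21,0,1.0],[0.65,-33,-21,0,1.0],[0.65,-33,-21,0,1.0],[0.65,-33,-21,0,1.2],[0.65,-33,-21,0,1.2],[0.65,-33,-21,0,1.2],[0.65,-33,-21,0,1.2],[0.65,-53.8,-50,0,2.2],[0.65,-53.8,-50,0,2.2],[0.65,-53.8,-50,0,2.2],[0.65,-53.8,-50,0,2.2],[0.65,-53.8,-50,0,2.2],[0.65,-53.8,-50,0,2.2],[0.65,-53.8,-50,0,2.2],[0.65,-53.8,-50,0,2.2],[0.65,-53.8,-50,0,2.2],[0.65,-53.8,-50,0,2.2],[0.65,-53.8,-50,0,2.2],[0.65,-53.8,-50,0,2.2]],
  ],
)

```text
time: 3.2
tcp_pos: [0.5225, -0.146, 0.2314]
ee_rot: [0.965, 0.262, -0.0, -0.0]
wrist_force: [0.2, -0.7, -0.2]
width: 0.0297
```

```bash
python3 - <<'E'
from cell import arm
from h import *
s=arm.sense(); print(s["tcp_pos"],s["width"],s["time"]); print(R.from_quat(s["ee_rot"]).as_matrix().round(3))
im=arm.snapshot("wrist"); P=arm.camera_params("wrist")
for c in("wrist","scene"):
  if c!="wrist": arm.snapshot(c)
  for t in("case_peg","case_handle"):
    for d in arm.landmark_of(t,c)[:2]: print(c,t,np.round(d["position"],4),round(d["confidence"],2))
# overlay model
y=.224;C=np.array([.599,-.209,0]);M=R.from_euler('z',y)
K=lambda p:cv2.projectPoints(M.apply(np.array(p,float)/1e3)+C,np.array(P["rvec"],float),np.array(P["tvec"],float),np.array(P["intrinsics"],float),None)[0][:,0]
for p,col in(([[-100,65,86]],(0,0,255)),([[-100+40*np.cos(.3),65+40*np.sin(.3),122]],(0,255,0)),([[-60,0,114.5],[-60,-90,114.5]],(255,255,0)),([[-75,140,78.5],[-75,-140,78.5]],(255,0,255))):
    for q in K(p): 
        if abs(q).max()<2000: cv2.drawMarker(im,tuple(int(v) for v in q),col,0,14,1)
cv2.imwrite("pics/e.png",im)
E
```

```text
[ 0.52246568 -0.14597351  0.2314314 ] 0.029739320750261318 3.2
[[ 0.863  0.506 -0.   ]
 [ 0.506 -0.863  0.   ]
 [ 0.    -0.    -1.   ]]
wrist case_peg [ 0.5196 -0.1449  0.1053] 0.89
scene case_peg [ 0.5208 -0.1477  0.1046] 0.82
scene case_handle [ 0.5506 -0.2685  0.1106] 0.95
```

View pics/e.png

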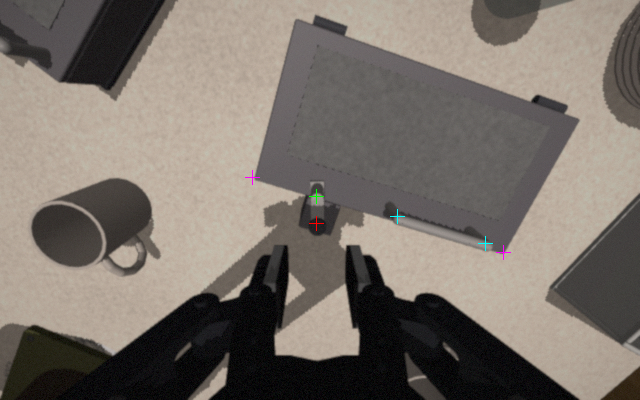

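The overlay on the wrist view matches: the peg top is at about (316,190), and the handle runs from (397,215) to (485,243). I'll descend over the peg now.

step_arm(
  targets=[
    [[0.65,0,0,5,0],[0.65,0,0,9,0],[0.65,0,0,12,0],[0.65,0,0,13.5,0],[0.65,0,0,13.5,0],[0.65,0,0,13.5,0]],
  ],
)

```text
time: 4.1
tcp_pos: [0.5231, -0.1473, 0.0966]
ee_rot: [0.965, 0.261, 0.0, 0.0]
wrist_force: [0.3, -0.2, 1.2]
width: 0.0299
```

step_arm(
  targets=[
    [[0.65,-0.04,-0.56,0,-0.14],[0.65,-0.16,-1.11,0,-0.28],[0.65,-0.35,-1.63,0,-0.42],[0.65,-0.61,-2.12,0,-0.56],[0.65,-0.94,-2.58,0,-0.7],[0.65,-1.33,-2.98,0,-0.84],[0.65,-1.77,-3.32,0,-0.98],[0.65,-2.26,-3.6,0,-1.12],[0.65,-2.78,-3.81,0,-1.26],[0.65,-3.32,-3.94,0,-1.4],[0.65,-3.32,-3.94,0,-1.4],[0.65,-3.32,-3.94,0,-1.4]],
  ],
)

```text
time: 5.3
tcp_pos: [0.4759, -0.1305, 0.098]
ee_rot: [0.571, 0.821, 0.0, 0.002]
wrist_force: [-0.0, -0.9, 0.7]
width: 0.0301
```

```bash
python3 - <<'E'
from cell import arm
from h import *
s=arm.sense(); print(s["tcp_pos"],s["width"],s["wrist_force"],s["time"]); print(R.from_quat(s["ee_rot"]).as_matrix().round(3))
for c in("scene","side"):
  im=arm.snapshot(c)
  for t in("case_peg","case_handle"):
    for d in arm.landmark_of(t,c)[:1]: print(c,t,np.round(d["position"],4),round(d["confidence"],2))
cv2.imwrite("pics/f.png",cv2.resize(im[100:300,220:460],None,fx=3,fy=3))
E
```

```text
[ 0.47590379 -0.13045678  0.09799639] 0.030126025330189203 [-0.01692273 -0.93850104  0.69629136] 5.3
[[-0.347  0.938  0.003]
 [ 0.938  0.347 -0.001]
 [-0.002  0.003 -1.   ]]
scene case_peg [ 0.4826 -0.1269  0.1031] 0.79
scene case_handle [ 0.55   -0.2649  0.1144] 0.67
side case_peg [ 0.4826 -0.1295  0.1056] 0.62
side case_handle [ 0.5489 -0.2653  0.1144] 0.95
```

View pics/f.png

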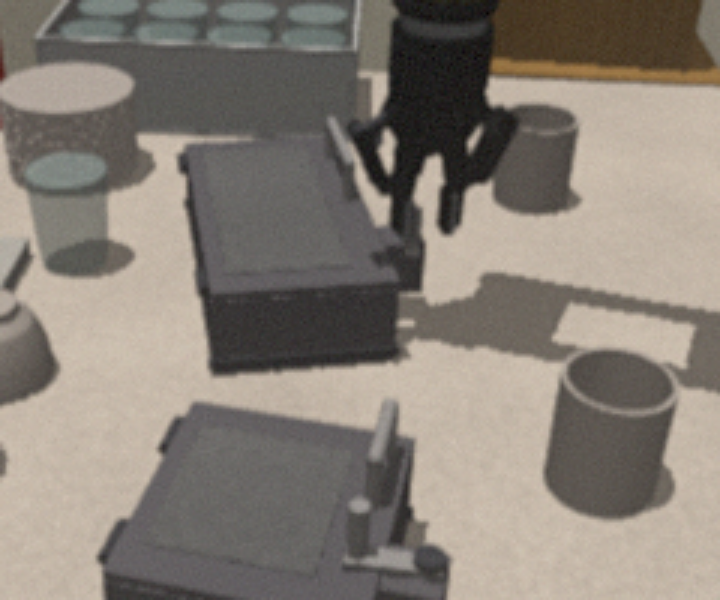

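The peg has moved to about (0.4826, -0.128), which puts the latch at q≈1.46, and the lid is still shut. In the image the lever stands clear beside the front of the case. I'll give it a small further nudge, retract, and go to the handle.

step_arm(
  targets=[
    [[0.65,0,-0.3,0,0],[0.65,0,-0.3,0,0],[0.65,0,0.6,0,0],[0.65,0,0.6,0,0],[0.65,0,0.5,-5,0],[0.5,0,0.5,-10,0],[0.3,0,0.5,-13,0],[0.3,-5,1,-13,0.13],[0.3,-10,1.7,-13,0.13],[0.3,-15.3,2.3,-13,0.13],[0.3,-15.3,2.3,-13,0.13],[0.3,-15.3,2.3,-13,0.13]],
  ],
)

```text
time: 6.8
tcp_pos: [0.5501, -0.2667, 0.2258]
ee_rot: [0.623, 0.782, -0.0, -0.0]
wrist_force: [-0.3, 0.6, -0.8]
width: 0.0602
```

```bash
python3 - <<'E'
from cell import arm
from h import *
s=arm.sense(); print(s["tcp_pos"],s["width"],s["wrist_force"],s["time"]); print(R.from_quat(s["ee_rot"]).as_matrix().round(3))
for c in("scene","side","wrist"):
  im=arm.snapshot(c)
  for t in("case_peg","case_handle"):
    for d in arm.landmark_of(t,c)[:1]: print(c,t,np.round(d["position"],4),round(d["confidence"],2))
cv2.imwrite("pics/g.png",im)
E
```

```text
[ 0.55008989 -0.26665584  0.22583824] 0.06020346880203283 [-0.29608271  0.62283075 -0.78589824] 6.8
[[-0.223  0.975 -0.001]
 [ 0.975  0.223  0.   ]
 [ 0.001 -0.001 -1.   ]]
scene case_peg [ 0.4799 -0.1283  0.1074] 0.52
scene case_handle [ 0.5473 -0.2648  0.1138] 0.81
side case_peg [ 0.4785 -0.1298  0.1062] 0.67
side case_handle [ 0.5485 -0.2647  0.1133] 0.85
wrist case_peg [ 0.4789 -0.127   0.1064] 0.73
wrist case_handle [ 0.5443 -0.2657  0.1138] 0.83
```

View pics/g.png

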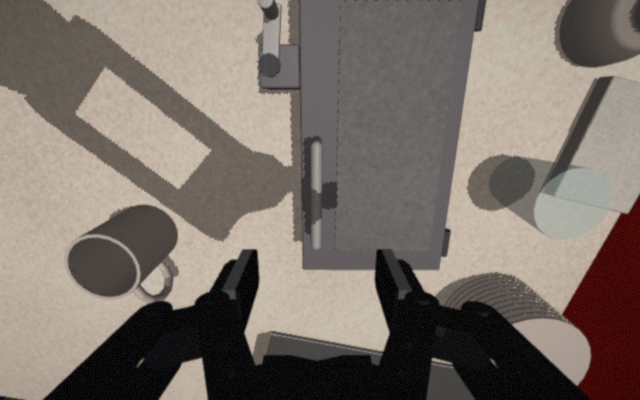

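The wrist view shows the lever at a right angle: pivot (269,65), peg (268,8). The handle bar at column 316 is centred between the jaws, so I'll descend and grip.

step_arm(
  targets=[
    [[0.3,0,0,5,0],[0.3,0,0,9,0],[0.3,0,0,12,0],[0.3,0,0,13,0],[0.3,0,0,13,0],[0.6,0,0,13,0],[0.8,0,0,13,0],[1,0,0,13,0],[1,0,0,13,0],[1,0,0,13,0],[1,0,0,13,0],[1,0,0,13,0]],
  ],
  grip_force=50,
)

```text
time: 8.45
tcp_pos: [0.5494, -0.2657, 0.099]
ee_rot: [0.622, 0.783, -0.001, 0.001]
wrist_force: [-3.5, -2.4, 5.3]
width: 0.0079
```

step_arm(
  targets=[
    [[1,0,0.25,-0.7,0],[1,0,0.5,-1.3,0],[1,0,0.8,-2.0,0],[1,0,1.15,-2.6,0],[1,0,1.5,-3.2,0],[1,0,1.9,-3.8,0]],
  ],
)

```text
time: 9.05
tcp_pos: [0.5673, -0.2615, 0.1374]
ee_rot: [0.622, 0.783, -0.001, 0.001]
wrist_force: [-3.6, -4.4, -5.0]
width: 0.008
```

```bash
python3 - <<'E'
from cell import arm
from h import *
s=arm.sense(); print(s["tcp_pos"],s["width"],s["wrist_force"],s["time"])
im=arm.snapshot("side")
for t in("case_peg","case_handle"):
    for d in arm.landmark_of(t,"side")[:1]: print(t,np.round(d["position"],4),round(d["confidence"],2))
cv2.imwrite("pics/i.png",cv2.resize(im[80:280,220:460],None,fx=3,fy=3))
E
```

```text
[ 0.56726563 -0.2615433   0.1373918 ] 0.008045500348798655 [-3.62896171 -4.43156022 -5.00822166] 9.05
case_handle [ 0.5646 -0.2647  0.1517] 0.57
```

View pics/i.png

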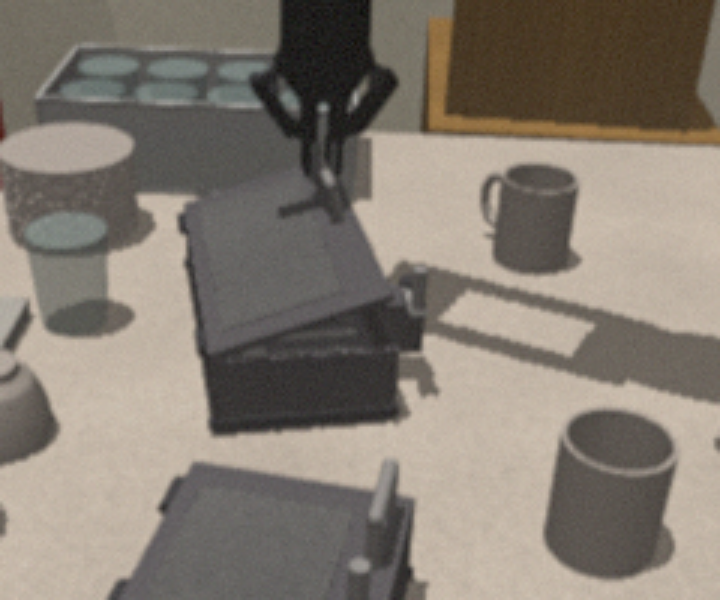

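The lid is rising with the grip (handle in the crop at about (322,150)), so I'll continue along the arc.

step_arm(
  targets=[
    [[1,0,0.44,-0.57,0],[1,0,0.88,-1.12,0],[1,0,1.36,-1.64,0],[1,0,1.86,-2.14,0],[1,0,2.4,-2.6,0],[1,0,2.94,-3.06,0],[1,0,3.5,-3.48,0],[1,0,4.11,-3.87,0],[1,0,4.7,-4.22,0],[1,0,5.35,-4.56,0],[1,0,6.0,-4.85,0],[1,0,6.66,-5.12,0],[1,0,7.33,-5.35,0],[1,0,8.0,-5.55,0],[1,0,8.7,-5.72,0],[1,0,9.4,-5.85,0],[1,0,10.1,-5.95,0],[1,0,10.8,-6.0,0],[1,0,10.8,-6.0,0],[1,0,10.8,-6.0,0]],
  ],
)

```text
time: 11.2
tcp_pos: [0.6753, -0.2368, 0.2014]
ee_rot: [0.622, 0.783, 0.0, 0.004]
wrist_force: [-2.5, -1.3, 6.6]
width: 0.0082
```

```bash
python3 - <<'E'
from cell import arm
from h import *
s=arm.sense(); print(s["tcp_pos"],s["width"],s["wrist_force"],s["time"]); print(R.from_quat(s["ee_rot"]).as_matrix().round(3))
im=arm.snapshot("side")
for t in("case_peg","case_handle"):
    for d in arm.landmark_of(t,"side")[:1]: print(t,np.round(d["position"],4),round(d["confidence"],2))
cv2.imwrite("pics/j.png",cv2.resize(im[30:230,220:460],None,fx=3,fy=3))
E
```

```text
[ 0.67528438 -0.23678543  0.20143693] 0.008241984115490014 [-2.50148518 -1.27232585  6.60419968] 11.2
[[-0.227  0.974  0.007]
 [ 0.974  0.227 -0.005]
 [-0.006  0.006 -1.   ]]
case_peg [ 0.4803 -0.1285  0.1041] 0.6
case_handle [ 0.6738 -0.2397  0.2101] 0.95
```

View pics/j.png

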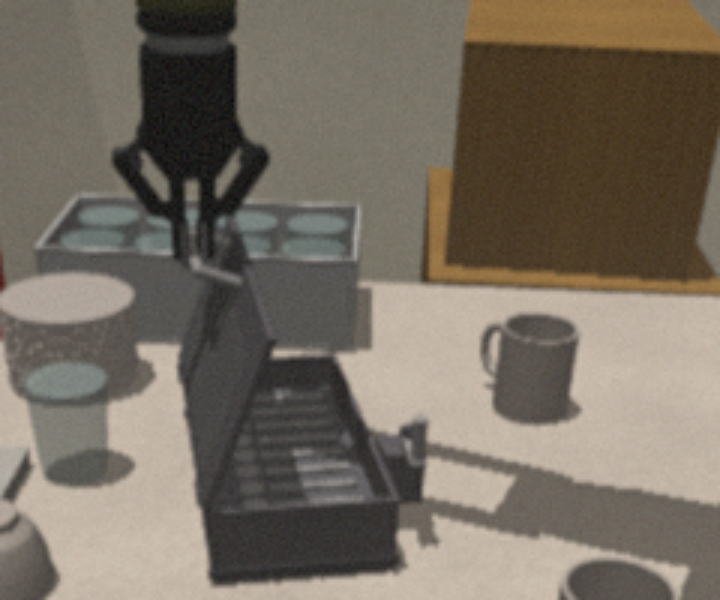

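The lid stands at about 1.2 rad in the picture. I'll open the jaws only a little, because the lid plate is just in front of the bar, and retract straight up.

step_arm(
  targets=[
    [[0.8,0,0,0,0],[0.77,0,0,0,0],[0.77,0,0,0,0],[0.77,0,0,0,0],[0.77,0,0,-1,0],[0.77,0,0,-3,0],[0.77,0,0,-6,0],[0.77,0,0,-10,0],[0.77,0,0,-14,0],[0.77,0,0,-14,0],[0.77,0,0,-14,0]],
  ],
)

```text
time: 12.45
tcp_pos: [0.6749, -0.2363, 0.3438]
ee_rot: [0.622, 0.783, 0.001, 0.006]
wrist_force: [-0.1, -1.1, -0.6]
width: 0.0195
```

```bash
python3 - <<'E'
from cell import arm
from h import *
s=arm.sense(); print(s["tcp_pos"],s["width"],s["wrist_force"],s["time"])
y=.224;C=np.array([.599,-.209,0]);M=R.from_euler('z',y)
for c in("side","scene"):
  im=arm.snapshot(c)
  if c=="side": S=im
  for t in("case_peg","case_handle"):
    for d in arm.landmark_of(t,c)[:1]:
      p=M.inv().apply(d["position"]-C)*1e3
      q=np.arctan2(p[1]-65,p[0]+100) if t=="case_peg" else np.arctan2(p[2]-70.5,75-p[0])-np.arctan2(44,135)
      print(c,t,p.round(1),"q",round(q,3),round(d["confidence"],2))
cv2.imwrite("pics/k.png",cv2.resize(S[30:280,200:440],None,fx=2.4,fy=2.4))
E
```

```text
[ 0.67490043 -0.23632516  0.3437733 ] 0.01949958372090478 [-0.10831887 -1.06949772 -0.59774785] 12.45
side case_peg [-97.8 103.6 104.5] q 1.515 0.66
side case_handle [ 67.5 -46.7 212.8] q 1.203 0.77
scene case_peg [-96.9 104.5 104.4] q 1.493 0.62
scene case_handle [ 70.3 -43.5 215.1] q 1.223 0.55
```

View pics/k.png

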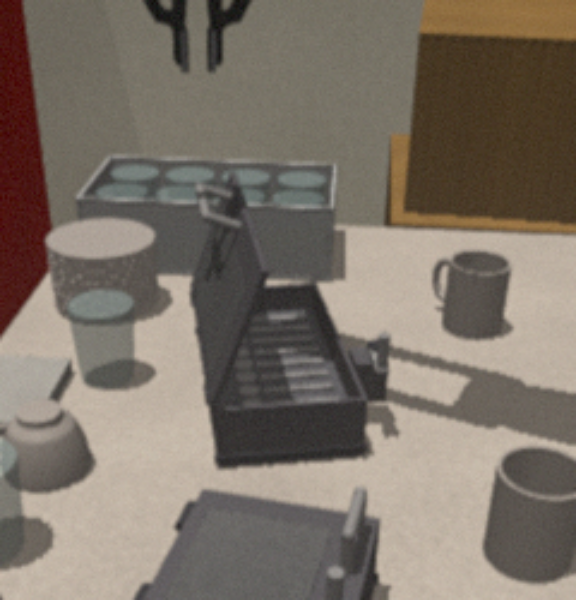

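The lid stays open, the lever is clear, the gripper is well above everything, and the narrow case is shut, so I'll hand in.

```bash
python3 -c "
from cell import arm
print(arm.hand_in())"
```

```text
the job is handed in; nothing more can be done
None
```

I swung the wide case's latch lever to about a right angle, lifted its lid by the handle, left it open, and handed the job in at about 12.5 s. The hand-in gives no verdict.

- **Latch:** I straddled the peg with the half-open jaws and swung it on an arc about its pivot. The last side and scene images put it at about 1.5 rad (1.52 and 1.49); the step needs 1.2.
- **Lid:** I gripped the handle and followed its arc, then opened the jaws slightly and retracted straight up. The same images put it at about 1.21 rad, or 69°; it needs 60°.
- **Narrow case:** I never touched it, and it looks shut in the last picture. I did not measure its lid angle.
- **Contact:** The gripper is about 0.13 m above the handle, with wrist force near zero (about 1 N).

One reading disagreed: the fingers measured 8 mm on the 10 mm handle bar. The grip held throughout the lift.

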